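# Lock the dish carrier onto the tilt stand by its keyhole

## Task

Pick up the dark dish carrier by its upright grip, press the wide end of its keyhole gently over the headed stud on the sloping deck of the tilt stand, and slide it straight down the slope until it is locked fully home, flat on the deck and square with it. The stud can be clamped anywhere along its short cross slot, so feel for it rather than forcing it: never lean hard on the stand. Let go of the carrier and leave the other things on the bench where they are.

Things in the scene. Friction and masses are not known exactly. Their poses are not given: they have to be found in the camera images.
- carrier: Loose dish carrier, 0.2-0.35 kg: flat dark metal plate 5 mm thick, 148 mm long (x from -66 to +82 mm), 96 mm wide, starting flat on the bench. Origin at the plate's underside, under the grip; x points along the plate to the keyhole end, z up. On the plate: an upright grip fin, a keyhole through it towards +x, and a low dish ring (38 mm across, 3 mm high) at x = -47 mm.
- carrier_grip (a point): Middle of the carrier's grip, 28 mm above the plate's underside: an upright bright metal fin 12 mm thick (along carrier x) and 50 mm wide (along y), from the plate's upper face (5 mm) to 41 mm above the underside. Clamp its two wide faces firmly (fingers closing along carrier x).
- carrier_hole (a point): Centre of the wide end of the keyhole, at the plate's underside (carrier x = +40 mm, y = 0, z = 0). The wide end is eight-sided, 18 mm across.
- carrier_slot_end (a point): Closed end of the keyhole's slot, at the plate's underside (carrier x = +65.5 mm, y = 0, z = 0). The slot is 10 mm wide and runs from the wide end along carrier +x to here.
- deck: Grey sloping top of the fixed white tilt stand, 130 mm wide, tilted 15 degrees, falling roughly away from the robot. Origin on its surface at the middle of the stud's cross slot; x uphill along the deck, y across, z out of the deck. Reaches from x = -135 mm (lower edge, 35 mm above the bench) to +45 mm (upper edge, 82 mm). With the carrier locked home its origin is at deck x = -62 mm, z = 0, axes parallel.
- stud_slot (a point): Middle of the dark 40 mm cross slot (along deck y), same point as the deck's origin, NOT the stud: the stud is clamped in the slot up to 16 mm to either side of here, unmeasured. Steel stud: shank 7 mm thick, round head 14.5 mm across and 4 mm thick, underside 8 mm and top 12 mm above the deck. Carrier 12 mm above the deck = resting on the head; 0 = head through the wide end.
- wellplate: Bystander: clear 24-well plate, 127 x 85 x 20 mm. Origin under its middle.
- dish: Bystander: small clear lidded dish, 57 mm across, 14 mm high. Origin under its middle.
- tube_rack: Bystander: white rack of capped tubes, 160 x 70 mm, 73 mm high. Origin under its middle.
- dish_stack: Bystander: stack of four lidded dishes, 88 mm across, 62 mm high. Origin under its middle.
- pipette: Bystander: hand pipette lying down, about 265 mm long, 26 mm high. Origin under its middle.
Mind the look-alikes: they are no part of the job. What is shaped like the part that bears deck but orange is not meant. There is more than one size of the carrier; the one meant has the size given above.

How it is judged:
By the outcome, as a careful person would: the job done as asked, in the order asked, and still so for the second after the job is handed in, with the robot touching nothing.
It also fails if it takes over 58 s, if anything falls off the work surface, if the arm or the gripper's body presses on something with over 40 N, if the wrist force passes 120 N, or if a joint passes its speed limit or range.

## Robot

A 7-joint arm with a two-finger parallel gripper is mounted at the origin on the work surface. World frame = base frame: x ahead of the robot, y to its left, z up, the work surface at z = 0. Lengths are in mm, angles in rad, forces in N, time in s.
With the tool pointing down it reaches from about 400 to 850 mm from the base axis. Payload 4.4 kg.
Tool frame: the origin (TCP) lies midway between the tips of the shut fingers; the grasp point (between the pads) lies 19 mm behind it; x points along the fingers, y is the direction in which the jaws open and shut, and the axes are right-handed (so a half turn about x gives the same grasp; the last joint's range is limited). The gripper opens to 94 mm and grips with 3 to 60 N. Pads are 16 mm wide; open, the fingers measure 119 mm over their backs; the gripper's body (75 mm by 177 mm) begins 78 mm behind the grasp point.
Start: joints at [1.077, 0.628, 0.038, 1.517, -0.027, 0.996, -0.02], TCP at [269.695, -591.424, 205.478] pointing down, gripper open.
Joint ranges: [-3.06, 3.06], [-0.37, 2.12], [-1.25, 1.32], [0.18, 2.47], [-1.1, 4.24], [0.23, 1.98], [-2.94, 2.94]. Speed limits (rad/s): [2.57, 2.57, 3.14, 3.14, 3.14, 3.14, 3.14].

## Interface

Orientations are given as a unit quaternion [x, y, z, w].
In Python, from rig import manip gives the robot as it stands.
- The arm moves only by the tool arm_command, never from a script. Its argument "deltas" is a list of rows, each a list of 4 numbers: the shift along the tool's x, y, z in mm, then the turn about the tool's x in degrees. In form: [[dx, dy, dz, roll], ...]. A call has 1 to 5 rows; each row shifts and turns the commanded pose from where the row before left it, along the tool's axes as they then stand; what a row does not reach is not made up. A row lasts 1/12 s, in which the tool goes at most 41.7 mm and 7.16 degrees, less where a joint would pass 70% of its speed; a pose out of reach is approached as far as the arm can. A call is refused whole if a number of a shift passes 41.7 or a number of a turn 7.16, either way. A call with a gripper value outside its range is refused whole. "fingers" is the closure in counts, from 0 (fully open) to 255 (shut), set as the call begins (left out, the last holds). The fingers move at their own pace and stop on an object; "squeeze" is the grip in N (left out, the last holds). Time passes only in rows, so rows that do not move let the fingers close. It gives the time, the measured TCP pose, the force and the opening at its end, in the units of the state.
- manip.sense(): the state, without advancing time (a new reading comes with each control period).
- manip.snapshot(name): name is "scene" or "side" or "wrist"; returns a dict with "pixels" (384x512x3 uint8, blue, green, red), "fx", "fy", "cx", "cy" (pixels), "R" (3x3) and "t" (3): a world point X has camera coordinates R X + t. Camera axes: x right, y down, z forward; pixel columns grow to the right and rows downward; lengths in mm; the calibration is good to about 2 mm. A picture is of the moment at which its call begins. There is no depth.
- manip.hand_in(): hands the job in, once; it reports no verdict.
The state is a dict: "clock": time; "q": joint angles; "joint_velocities": joint speeds; "tau": joint torques, N m; "eef_pos": TCP position; "orientation": TCP orientation; "ft_force": force on the tool from outside, world axes, zero at the start; "wrist_torque": the same for the moment, N m; "finger_gap": finger opening in mm.
Only numpy, scipy, OpenCV 4.12 (cv2) and the standard library are available. Lean on these libraries where they do the work, as an engineer would, in place of code of your own. Each camera call takes 0.05 s, during which the arm holds its last target. There are 200 camera calls.

## Working session

There is one attempt and no reset: what is moved stays moved. The work goes in short steps, Python scripts to look and compute and a tool call to move; the robot and the scene stay as the last step left them, time stands still between calls to the robot, and variables do not carry over. Pictures are saved under pics/ and viewed, about 8 in all and at most 12, crops included, and the job is handed in when it is done.

Besides the shell and the picture viewer there is one more tool, called after "Request:" as name(argument=value, ...) on one line, values as JSON. arm_command: Moves the arm, as the interface text tells. Its arguments: {"type":"object","properties":{"deltas":{"type":"array","items":{"type":"array","items":{"type":"number"}}},"fingers":{"type":"number"},"squeeze":{"type":"number"}},"required":["deltas"]}

```bash
mkdir -p pics
cat > h.py <<'E'
import numpy as np, cv2
from rig import manip
def snap(n,f):
    s=manip.snapshot(n); np.savez('pics/'+f,**{k:s[k] for k in s}); cv2.imwrite('pics/'+f+'.png',s['pixels']); return s
def load(f): return dict(np.load('pics/'+f+'.npz'))
def ray(s,u,v,z):
    d=s['R'].T@np.array([(u-s['cx'])/s['fx'],(v-s['cy'])/s['fy'],1]); c=-s['R'].T@s['t']
    return c+d*(z-c[2])/d[2]
def proj(s,X):
    p=s['R']@np.asarray(X,float)+s['t']; return np.array([s['fx']*p[0]/p[2]+s['cx'],s['fy']*p[1]/p[2]+s['cy']])
E
python3 - <<'E'
from h import *
a=snap('scene','a');b=snap('side','b')
for s in (a,b): print(s['fx'],s['cx'],s['cy'],-s['R'].T@s['t'],s['R'].round(2).tolist())
st=manip.sense();print(st['eef_pos'],st['orientation'],st['ft_force'],st['finger_gap'])
cv2.imwrite('pics/ab.png',cv2.resize(np.vstack([a['pixels'],b['pixels']]),None,fx=.78,fy=.78))
E
```

```text
352.251910206245 256.5677876087269 197.12233811884897 [1366.25386465 -289.63328172 1044.69893087] [[0.29, 0.96, 0.01], [0.72, -0.21, -0.66], [-0.63, 0.2, -0.75]]
495.9032381931297 256.8183348661571 199.1905556476183 [ 253.18000553 1145.17524512  869.42996576] [[-0.96, -0.27, -0.01], [-0.14, 0.53, -0.83], [0.23, -0.8, -0.55]]
[ 269.41121143 -590.88894586  204.67695501] [-0.69086173 -0.15064911  0.69113105 -0.14950846] [ 0.5808373  -0.42654384 -0.3142047 ] 93.95965138513321
```

View pics/ab.png

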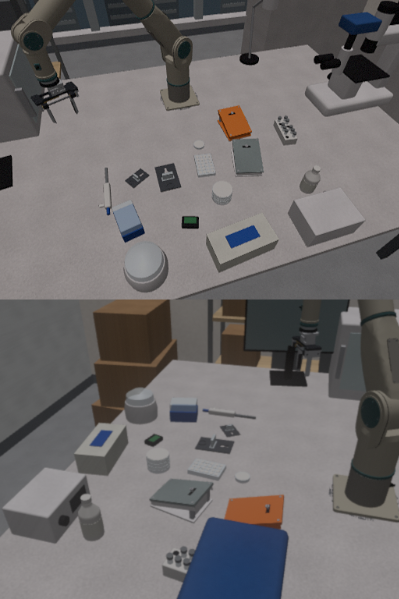

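Two dark carriers: scene (175,227), which is small, and (215,227), which is larger. Two stands: orange at (300,157) and grey at (316,200). I'll confirm in an enlarged crop.

Run:
```python
from h import *
a=load('a');b=load('b')
# crops
c1=cv2.resize(a['pixels'][170:250,150:350],None,fx=4,fy=4,interpolation=cv2.INTER_CUBIC)  # 800x320
c2=cv2.resize(b['pixels'][160:280,170:370],None,fx=2.3,fy=2.3,interpolation=cv2.INTER_CUBIC)
o=np.zeros((600,800,3),np.uint8);o[:320]=c1;o[322:322+276,:460]=c2
cv2.imwrite('pics/c.png',o)
```

```text
(no output)
```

View pics/c.png

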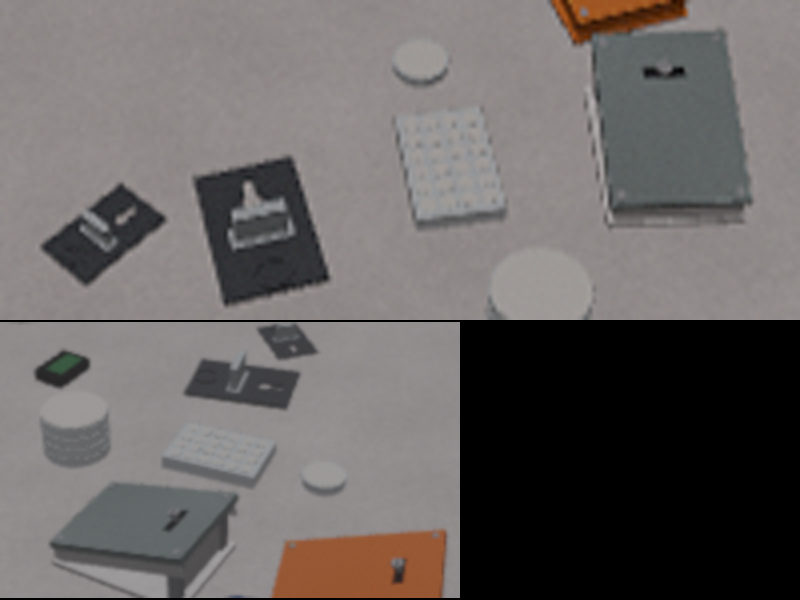

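Pictures so far: 2. The larger carrier, with corners at crop (195,177),(292,158),(329,278),(226,304), has its keyhole end toward the robot. The grey deck has corners (593,35),(723,30),(749,203),(607,208) and its slot at (664,72). Next I fit the poses to check the sizes.

Run:
```python
from h import *
from scipy.optimize import least_squares
a=load('a');b=load('b')
A=lambda p:np.array(p)/4+[150,170]
B=lambda p:(np.array(p)-[0,322])/2.3+[170,160]
ca=[A(p) for p in [(195,177),(292,158),(329,278),(226,304)]]
W=[ray(a,*p,4) for p in ca]; print('carrier',np.round(W,0).tolist()); print([np.linalg.norm(W[i]-W[(i+1)%4]).round() for i in range(4)])
sm=[ray(a,*A(p),4) for p in [(122,185),(165,219),(87,283),(42,245)]]; print('small',[np.linalg.norm(sm[i]-sm[(i+1)%4]).round() for i in range(4)])
cb=[B(p) for p in [(202,360),(299,374),(288,408),(185,399)]]; print('side',np.round([ray(b,*p,4) for p in cb],0).tolist())
da=[A(p) for p in [(593,35),(723,30),(749,203),(607,208)]]; zs=[82,82,35,35]
D=[ray(a,*p,z) for p,z in zip(da,zs)]; print('deck',np.round(D,0).tolist(),[np.linalg.norm(D[i]-D[(i+1)%4]).round() for i in range(4)])
db=[B(p) for p in [(238,494),(203,556),(54,546),(112,485)]]
print('side deck',[np.round(ray(b,*p,z)).tolist() for p,z in zip(db,[82,82,35,35])])
# fits
def T(p,tilt):
    c,s=np.cos(p[3]),np.sin(p[3]); Rz=np.array([[c,-s,0],[s,c,0],[0,0,1]]); t=np.radians(tilt)
    Ry=np.array([[np.cos(t),0,-np.sin(t)],[0,1,0],[np.sin(t),0,np.cos(t)]]); return Rz@Ry
def fit(P,obs,x0,tilt,zfix):
    def f(x):
        R=T([0,0,0,x[2]],tilt);r=[]
        for s,pts in obs:
            for X,u in zip(P,pts): r+=list(proj(s,R@X+[x[0],x[1],zfix])-u)
        return r
    r=least_squares(f,x0); return r.x,np.abs(r.fun).max(),np.sqrt((r.fun**2).mean())
Pc=np.array([(82,48,5),(82,-48,5),(-66,-48,5),(-66,48,5)],float)
# keyhole end toward robot (-x): yaw~pi. first corner in image left-top
yaw0=np.pi
for sgn in (1,-1):
    P=Pc*[1,sgn,1]
    print('C',sgn,fit(P,[(a,ca)],[W[0][0]+80,W[0][1],yaw0],0,0))
zd=82-45*np.sin(np.radians(15))
Pd=np.array([(45,65,0),(45,-65,0),(-135,-65,0),(-135,65,0)],float)
for sgn in (1,-1):
    P=Pd*[1,sgn,1]
    print('D',sgn,fit(P,[(a,da)],[D[0][0]+80,D[0][1],yaw0],15,zd), fit(P,[(b,[db[i] for i in ((0,1,2,3))])],[D[0][0]+80,D[0][1],yaw0],15,zd))
print('slot',ray(a,*A((664,72)),zd),'stud head',ray(a,*A((664,67)),zd+12),zd)
```

```text
carrier [[506.0, -244.0, 4.0], [509.0, -151.0, 4.0], [654.0, -151.0, 4.0], [655.0, -245.0, 4.0]]
[np.float64(93.0), np.float64(145.0), np.float64(93.0), np.float64(149.0)]
small [np.float64(60.0), np.float64(94.0), np.float64(63.0), np.float64(94.0)]
side [[652.0, -243.0, 4.0], [506.0, -240.0, 4.0], [503.0, -149.0, 4.0], [647.0, -135.0, 4.0]]
deck [[505.0, 151.0, 82.0], [533.0, 274.0, 82.0], [702.0, 231.0, 35.0], [671.0, 104.0, 35.0]] [np.float64(127.0), np.float64(181.0), np.float64(130.0), np.float64(179.0)]
side deck [[498.0, 155.0, 82.0], [508.0, 267.0, 82.0], [690.0, 241.0, 35.0], [664.0, 117.0, 35.0]]
C 1 (array([ 589.62890649, -197.93452558,    3.13886097]), np.float64(0.507416638853357), np.float64(0.3272347851702732))
C -1 (array([ 586.12620228, -195.97393095,    3.21182285]), np.float64(27.508066631261215), np.float64(18.376254543263567))
D 1 (array([560.92362445, 200.77111804,   2.88667161]), np.float64(0.6907098311540949), np.float64(0.34112405720894806)) (array([546.63999299, 200.58396796,   2.9991977 ]), np.float64(2.534134801534009), np.float64(1.7206803513619786))
D -1 (array([597.00393398, 154.68102396,   4.7576947 ]), np.float64(37.841162909797646), np.float64(23.46186296044235)) (array([552.39192188, 164.20057659,   3.580151  ]), np.float64(44.122971740879535), np.float64(23.0912991726422))
slot [559.13626656 203.07170361  70.35314297] stud head [563.10887431 199.56611039  82.35314297] 70.35314297038657
```

Sizes fit: the large carrier (148×96) is at about (589,-198) with yaw ≈180°. The grey deck origin is about (561,201) with uphill yaw ≈165°. The other carrier is only 94×61. The tool can't tilt, so I'll hold the fin across its width (fingers along carrier y). That way the plate can swivel about carrier y to match the 15° slope. Moving over the carrier now.

Request:
arm_command(deltas=[[0,-17.3,-35,0],[0,-17.3,-35,0],[0,-17.3,-35,0],[0,-17.3,-35,0],[0,-17.3,-35,0]])

```text
clock: 0.52
eef_pos: [393.7, -438.4, 205.1]
orientation: [-0.691, -0.15, 0.691, -0.15]
ft_force: [-0.0, -0.8, -0.3]
finger_gap: 93.9
```

Request:
arm_command(deltas=[[0,-17.3,-35,0],[0,-17.3,-35,0],[0,-17.3,-35,0],[0,-17.3,-35,0],[0,-17.3,-35,0]])

```text
clock: 0.93
eef_pos: [517.1, -287.0, 205.2]
orientation: [-0.691, -0.15, 0.691, -0.15]
ft_force: [0.2, -1.3, 0.0]
finger_gap: 94.1
```

Request:
arm_command(deltas=[[0,-17.3,-35,0],[0,-17.3,-35,0],[0,-17.3,-35,0],[0,0,0,6.1],[0,0,0,6.1]])

```text
clock: 1.35
eef_pos: [592.0, -194.0, 204.7]
orientation: [-0.703, -0.077, 0.703, -0.076]
ft_force: [-0.3, 0.0, 0.8]
finger_gap: 93.8
```

Request:
arm_command(deltas=[[0,0,0,6.1],[0,0,0,6.1],[0,0,0,0]])

```text
clock: 1.6
eef_pos: [590.1, -197.8, 205.0]
orientation: [-0.707, 0.0, 0.707, 0.0]
ft_force: [-0.3, 0.5, -0.7]
finger_gap: 94.0
```

```bash
cat >> h.py <<'E'
from scipy.spatial.transform import Rotation as Ro
def st():
    s=manip.sense(); R=Ro.from_quat(s['orientation']).as_matrix()
    print('t',round(s['clock'],2),'p',np.round(s['eef_pos'],1),'yawY',round(np.degrees(np.arctan2(R[1,1],R[0,1])),2),'x',R[:,0].round(3),'F',np.round(s['ft_force'],1),'M',np.round(s['wrist_torque'],2),'gap',round(s['finger_gap'],1)); return s,R
E
python3 - <<'E'
from h import *
w=snap('wrist','w1'); st()
print(-w['R'].T@w['t'],w['fx'],w['R'].round(2).tolist())
cv2.imwrite('pics/w1v.png',cv2.resize(w['pixels'],None,fx=1.5,fy=1.5))
E
```

```text
t 1.65 p [ 590.1 -197.8  205.1] yawY -89.75 x [-0.001 -0.    -1.   ] F [ 0.5  0.4 -0.2] M [ 0.06 -0.02 -0.02] gap 94.2
[ 661.4957434  -198.1726666   382.58298786] 333.75989271386146 [[-0.0, -1.0, -0.0], [-0.97, 0.0, 0.24], [-0.24, 0.0, -0.97]]
```

View pics/w1v.png

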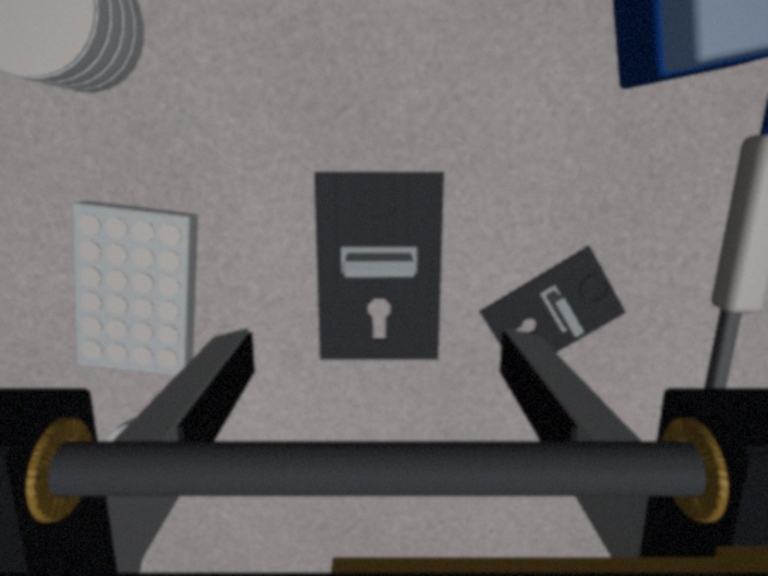

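Picture 3: the wrist view shows the carrier directly below, with corners (315,172),(443,172),(438,359),(321,359), fin (379,262) and keyhole (379,308).

```bash
cat >> h.py <<'E'
from scipy.optimize import least_squares
def T(yaw,tilt): return Ro.from_euler('ZY',[yaw,-np.radians(tilt)]).as_matrix()
def fit(s,P,pts,x0,tilt,zf):
    f=lambda x:np.concatenate([proj(s,T(x[2],tilt)@X+[x[0],x[1],zf])-u for X,u in zip(P,pts)])
    r=least_squares(f,x0); return r.x,r.fun.round(1)
E
python3 - <<'E'
from h import *
w=load('w1')
pts=np.array([(438,359),(321,359),(315,172),(443,172),(379,308)])/1.5
P=np.array([(82,48,5),(82,-48,5),(-66,-48,5),(-66,48,5),(40,0,5)],float)
for s in(1,-1): print(fit(w,P*[1,s,1],pts,[589,-198,3.14],0,0))
E
```

```text
(array([ 589.91881528, -199.95555029,    3.14333054]), array([ 0.6,  0.3, -0.8,  0.4, -0.9, -0.6,  0.9, -0.8,  0.2,  1. ]))
(array([ 587.53082443, -199.91736591,    3.14520118]), array([-78.7,   2.4,  78.6,   2. ,  86.1,   1.3, -86.3,   1.7,   0.2,
         2.9]))
```

Request:
arm_command(deltas=[[41,0.5,0,0],[41,0.5,0,0],[41,0.5,0,0],[35,0.5,0,0],[20,0,0,0]])

```text
clock: 2.07
eef_pos: [587.7, -199.1, 23.3]
orientation: [-0.705, -0.003, 0.709, -0.001]
ft_force: [-0.9, 0.3, -0.5]
finger_gap: 93.9
```

Request:
arm_command(deltas=[[16,0,0,0],[0,0,0,0]])

```text
clock: 2.23
eef_pos: [587.4, -199.0, 7.7]
orientation: [-0.705, -0.003, 0.709, -0.001]
ft_force: [-1.7, 0.3, -0.4]
finger_gap: 94.3
```

Request:
arm_command(deltas=[[0,0,0,0],[0,0,0,0],[0,0,0,0],[0,0,0,0],[0,0,0,0]], fingers=255, squeeze=15)

```text
clock: 2.65
eef_pos: [591.2, -200.2, 12.7]
orientation: [0.708, 0.001, -0.706, 0.001]
ft_force: [0.2, 0.2, 0.3]
finger_gap: 63.9
```

Request:
arm_command(deltas=[[0,0,0,0],[0,0,0,0],[0,0,0,0],[0,0,0,0],[0,0,0,0]])

```text
clock: 3.07
eef_pos: [590.7, -199.8, 12.0]
orientation: [0.707, 0.001, -0.707, 0.001]
ft_force: [-1.2, 1.5, 5.4]
finger_gap: 49.5
```

Request:
arm_command(deltas=[[-10,0,0,0],[-35,0,0,0],[-40,0,0,0],[-40,0,0,0],[-40,0,0,0]])

```text
clock: 3.48
eef_pos: [589.3, -200.0, 177.8]
orientation: [-0.706, -0.001, 0.708, -0.001]
ft_force: [1.3, 0.4, -3.2]
finger_gap: 49.8
```

Request:
arm_command(deltas=[[-25,-15,3,0],[0,-32,7,0],[0,-35,7,0],[0,-35,7,0],[0,-35,7,0]])

```text
clock: 3.9
eef_pos: [557.9, -47.0, 201.6]
orientation: [-0.707, -0.0, 0.707, -0.0]
ft_force: [0.5, 0.2, -2.5]
finger_gap: 49.7
```

Request:
arm_command(deltas=[[0,-35,7,0],[0,-35,7,0],[0,-35,7,0],[0,-33,7,0],[0,0,0,0]])

```text
clock: 4.32
eef_pos: [528.2, 99.1, 201.2]
orientation: [-0.706, -0.006, 0.708, -0.003]
ft_force: [-0.0, 1.2, -3.7]
finger_gap: 49.7
```

Request:
arm_command(deltas=[[0,0,0,5],[0,0,0,5],[0,0,0,4.9],[0,0,0,0],[0,0,0,0]])

```text
clock: 4.73
eef_pos: [530.5, 89.5, 201.3]
orientation: [-0.701, 0.09, 0.702, 0.09]
ft_force: [0.0, -0.2, -3.9]
finger_gap: 49.9
```

Run:
```python
from h import *
w=snap('wrist','w2'); st()
cv2.imwrite('pics/w2v.png',cv2.resize(w['pixels'],None,fx=1.5,fy=1.5))
```

```text
t 4.78 p [530.6  89.6 201.4] yawY -104.66 x [-0. -0. -1.] F [-0.   0.2 -2.9] M [ 0.05 -0.01  0.01] gap 49.7
```

View pics/w2v.png

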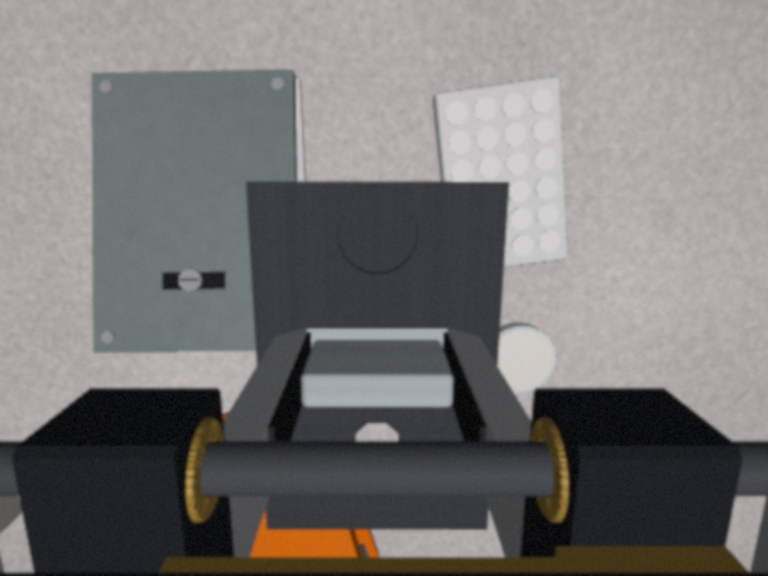

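Picture 4: deck corners at (92,73),(294,71),(94,352), slot (162–225,280), stud head (190,280). The stud is slightly off the middle of the slot. The carrier hangs level in the grip.

```bash
cat > deck.py <<'E'
from h import *
w=load('w2'); zd=82-45*np.sin(np.radians(15))
pts=np.array([(92,73),(294,71),(94,352),(162,280.5),(225,280.5)])/1.5
P=np.array([(-135,-65,0),(-135,65,0),(45,-65,0),(0,-20,0),(0,20,0)],float)
x,r=fit(w,P,pts,[561,201,2.89],15,zd)
RD=T(x[2],15); OD=np.array([x[0],x[1],zd])
def stud(u,v):
    s=w; d=s['R'].T@np.array([(u-s['cx'])/s['fx'],(v-s['cy'])/s['fy'],1]); c=-s['R'].T@s['t']
    a=RD.T@(c-OD); b=RD.T@d; return a+b*(12-a[2])/b[2]
if __name__=='__main__':
    print(x,np.degrees(x[2]),r); print('stud deck',stud(190/1.5,280/1.5))
    # carrier underside corners: fit tilt of carrier in hand
    pc=np.array([(247,183),(508,183),(487,527),(268,527)])/1.5
    Pc=np.array([(-66,-48,5),(-66,48,5),(82,48,5),(82,-48,5)],float)
    f=lambda y:np.concatenate([proj(w,T(y[2],y[4])@X+[y[0],y[1],y[3]])-u for X,u in zip(Pc,pc)])
    q=least_squares(f,[530,90,2.887,190,0]); print('carrier',q.x,q.fun.round(1))
    c=np.array([(105,87),(277,84),(107,338)])/1.5
    print([np.round(RD.T@(ray(w,*p,z)-OD),1).tolist() for p,z in zip(c,(37,37,80))])
E
python3 deck.py
```

```text
[558.48467468 201.68985992   2.8976585 ] 166.0236027035581 [-0.3 -1.   0.6 -1.4 -1.4  1.3  0.5  1.   0.6  0.5]
stud deck [-0.58396553  1.80223253 12.        ]
carrier [ 5.28806995e+02  8.97406604e+01  2.88563041e+00  1.85996334e+02
 -1.53316235e-02] [ 0.   0.   0.  -0.1 -0.1  0.   0.1  0.1]
[[-125.4, -56.9, -0.9], [-125.8, 53.3, -0.8], [35.0, -55.1, 0.6]]
```

Run:
```python
from deck import *
# free-z deck fit as range check
f=lambda y:np.concatenate([proj(w,T(y[2],15)@X+[y[0],y[1],y[3]])-u for X,u in zip(P,pts)])
q=least_squares(f,[561,201,2.89,70]); print('free z',q.x,q.fun.round(1))
H=OD+RD@[0,stud(190/1.5,280/1.5)[1],12]; print('head',H)
s,R=st(); yaw=np.radians(166.2)
car=np.array([528.8,89.74]); tcp=s['eef_pos'][:2]
for off in (np.zeros(2),tcp-car):       # camera-based / tcp-based carrier origin
    rel=Ro.from_euler('z',yaw-2.8856).as_matrix()[:2,:2]@(car+off-tcp)
    hole=tcp+rel+40*np.array([np.cos(yaw),np.sin(yaw)])
    d=H[:2]-hole; print('delta world',d,'tool y,z',R[:2,1]@d,R[:2,2]@d)
```

```text
free z [558.60432226 203.42280247   2.89727656  66.14113179] [ 0.4  0.1 -0.4 -0.3 -0.7  0.   0.6  0.3  0.1 -0.2]
head [561.063277   199.1908555   81.94425289]
t 4.78 p [530.6  89.6 201.4] yawY -104.66 x [-0. -0. -1.] F [-0.   0.2 -2.9] M [ 0.05 -0.01  0.01] gap 49.7
delta world [71.11060398 99.93655339] tool y,z -114.68017749446035 -43.50270874802503
delta world [ 69.32358542 100.05223627] tool y,z -114.3398211277949 -41.74459191492531
```

Request:
arm_command(deltas=[[0,0,0,-0.9],[0,-30,-11.7,0],[0,-30,-11.5,0],[0,-30,-11.5,0],[0,-25.7,-10,0]])

```text
clock: 5.2
eef_pos: [602.9, 193.4, 201.5]
orientation: [0.702, -0.084, -0.702, -0.085]
ft_force: [0.2, -0.4, -3.3]
finger_gap: 50.1
```

Request:
arm_command(deltas=[[30,0,0,0],[30,0,0,0],[25,0,0,0],[8,0,0,0],[0,0,0,0]])

```text
clock: 5.62
eef_pos: [600.1, 190.7, 106.0]
orientation: [-0.7, 0.086, 0.704, 0.084]
ft_force: [-0.3, -0.2, -3.1]
finger_gap: 49.9
```

Request:
arm_command(deltas=[[0,0,0,0],[0,0,0,0]])

```text
clock: 5.78
eef_pos: [603.6, 191.6, 110.3]
orientation: [0.703, -0.085, -0.701, -0.086]
ft_force: [-1.0, 0.6, -3.5]
finger_gap: 49.7
```

Run:
```python
from h import *
st(); w=snap('wrist','w3');a=snap('scene','a3');b=snap('side','b3')
o=np.zeros((600,800,3),np.uint8)
o[:360,:800]=cv2.resize(w['pixels'][250:340,150:350],None,fx=4,fy=4,interpolation=cv2.INTER_CUBIC)
u=proj(a,[560,200,85]).astype(int);v=proj(b,[560,200,85]).astype(int);print(u,v)
for i,(s,p) in enumerate(((a,u),(b,v))):
    o[362:600,i*400:i*400+396]=cv2.resize(s['pixels'][p[1]-30:p[1]+30,p[0]-50:p[0]+50],(396,238),interpolation=cv2.INTER_CUBIC)
cv2.imwrite('pics/v3.png',o)
```

```text
t 5.78 p [603.6 191.6 110.3] yawY -103.88 x [ 0.003  0.001 -1.   ] F [-1.   0.6 -3.5] M [ 0.05 -0.01 -0.  ] gap 49.7
[315 185] [245 240]
```

View pics/v3.png

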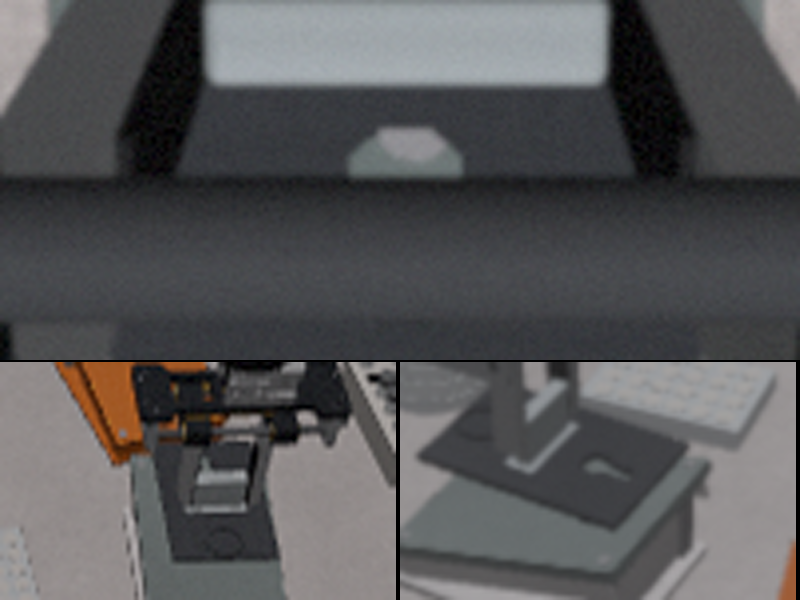

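Picture 5: the stud head shows through the hole, hole spanning 348–463 and head around (415,145), so it sits a little to the right. I'll fit the offset numerically by matching the visible masks.

```bash
cat > holefit.py <<'E'
from h import *
import sys
from scipy.optimize import minimize
def run(name,dz,barrow,yaw=np.radians(166.2)):
    w=load(name); K=8; r0,r1,c0,c1=270,int(barrow),225,275
    im=cv2.resize(w['pixels'][r0:r1,c0:c1],None,fx=K,fy=K,interpolation=cv2.INTER_CUBIC).astype(float)
    g=im.mean(2); 
    def pix(X): return ((np.array([proj(w,x) for x in X])-[c0,r0]+.5)*K-.5)
    a9=9;b=3.73
    octo=np.array([(9,b),(b,9),(-b,9),(-9,b),(-9,-b),(-b,-9),(b,-9),(9,-b)])
    th=np.linspace(0,2*np.pi,40); disc=np.c_[7.25*np.cos(th),7.25*np.sin(th)]
    c,s=np.cos(yaw),np.sin(yaw); Rz=np.array([[c,-s],[s,c]])
    RD=T(yaw,15)
    def poly(X):
        m=np.zeros(g.shape,np.uint8); cv2.fillPoly(m,[np.round(pix(X)*16).astype(np.int32)],1,shift=4); return m
    def model(p):
        hx,hy,hz,ox,oy,gd,gh,gp=p
        top=np.c_[octo@Rz.T+[hx,hy],np.full(8,hz+5)]; bot=top-[0,0,5]
        hole=poly(top)&poly(bot)
        ctr=np.array([hx,hy,hz-dz])+np.r_[Rz@[ox,oy],0]
        hd=poly(ctr+(RD@np.c_[disc,np.zeros(40)].T).T)&hole
        sh=poly(ctr+(RD@np.c_[disc,np.full(40,-4.)].T).T)&hole
        m=np.full(g.shape,gp); m[hole>0]=gd; m[(sh>0)&(hd==0)]=gd*.5+gh*.5 if False else gd; m[hd>0]=gh
        return cv2.GaussianBlur(m,(0,0),K*.5)
    s_=manip.sense(); e=s_['eef_pos']
    h0=np.array([e[0],e[1]])+Rz@[40,0]
    best=None
    for ox in(-2,0,2):
        for oy in(-2,0,2):
            p0=np.array([h0[0],h0[1],e[2]-16,ox,oy,110,150,55])
            sim=np.vstack([p0]+[p0+d for d in np.diag([2,2,4,2,2,15,20,10])])
            r=minimize(lambda p:((model(p)-g)**2).mean(),p0,method='Nelder-Mead',options=dict(initial_simplex=sim,maxiter=1500,maxfev=1500,xatol=.02,fatol=.01))
            if best is None or r.fun<best.fun: best=r
    print(best.fun,best.x.round(2)); cv2.imwrite('pics/hf.png',np.hstack([g,model(best.x)]))
    return best.x
if __name__=='__main__': run(sys.argv[1],float(sys.argv[2]),float(sys.argv[3]))
E
time python3 holefit.py w3 16.3 294
```

```text
408.7710888349659 [562.67 201.89  94.45   1.12   1.38 109.6  141.78  67.32][ WARN:0@23.346] global loadsave.cpp:1063 imwrite_ Unsupported depth image for selected encoder is fallbacked to CV_8U.

real	0m23.779s
user	0m20.599s
sys	0m3.292s
```

```bash
sed -i 's/r0,r1,c0,c1=270/r0,r1,c0,c1=275/' holefit.py; python3 holefit.py w3 16.3 294 2>/dev/null; python3 -c "from h import *;st()"
```

```text
18.17971257262336 [564.   201.59  96.71   1.01   1.8  110.02 142.47  58.89]
t 5.93 p [603.2 191.7 110.2] yawY -103.89 x [ 0.003  0.001 -1.   ] F [-0.4 -0.2 -2.8] M [0.05 0.   0.02] gap 49.8
```

Request:
arm_command(deltas=[[0,1.7,1,0],[5,0,0,0],[5,0,0,0],[1,0,0,0],[0,0,0,0]], squeeze=12)

```text
clock: 6.35
eef_pos: [600.0, 189.9, 96.7]
orientation: [-0.701, 0.086, 0.702, 0.085]
ft_force: [-0.0, -0.1, -3.0]
finger_gap: 50.0
```

Request:
arm_command(deltas=[[1.5,0,0,0],[0,0,0,0]])

```text
clock: 6.52
eef_pos: [600.6, 190.0, 95.7]
orientation: [-0.702, 0.086, 0.702, 0.085]
ft_force: [-0.5, 0.2, -2.9]
finger_gap: 49.7
```

Request:
arm_command(deltas=[[1.5,0,0,0],[0,0,0,0]])

```text
clock: 6.68
eef_pos: [600.6, 190.1, 94.3]
orientation: [-0.702, 0.086, 0.702, 0.085]
ft_force: [-0.7, -0.3, -3.6]
finger_gap: 49.5
```

Request:
arm_command(deltas=[[1.5,0,0,0],[0,0,0,0]])

```text
clock: 6.85
eef_pos: [600.5, 190.0, 92.8]
orientation: [-0.702, 0.086, 0.702, 0.085]
ft_force: [0.4, 0.4, -2.7]
finger_gap: 49.9
```

Run:
```python
from h import *
st(); w=snap('wrist','w4');b=snap('side','b4'); a=snap('scene','a4')
o=np.zeros((600,800,3),np.uint8)
o[:360,:800]=cv2.resize(w['pixels'][250:340,150:350],None,fx=4,fy=4,interpolation=cv2.INTER_CUBIC)
v=proj(b,[575,200,80]).astype(int)
o[362:600,:396]=cv2.resize(b['pixels'][v[1]-30:v[1]+30,v[0]-50:v[0]+50],(396,238),interpolation=cv2.INTER_CUBIC)
o[362:600,400:796]=cv2.resize(w['pixels'][270:300,225:275],(396,238),interpolation=cv2.INTER_CUBIC)
cv2.imwrite('pics/v4.png',o)
```

```text
t 6.85 p [600.5 190.   92.8] yawY -103.89 x [-0. -0. -1.] F [ 0.4  0.4 -2.7] M [ 0.04  0.03 -0.  ] gap 49.9
```

View pics/v4.png

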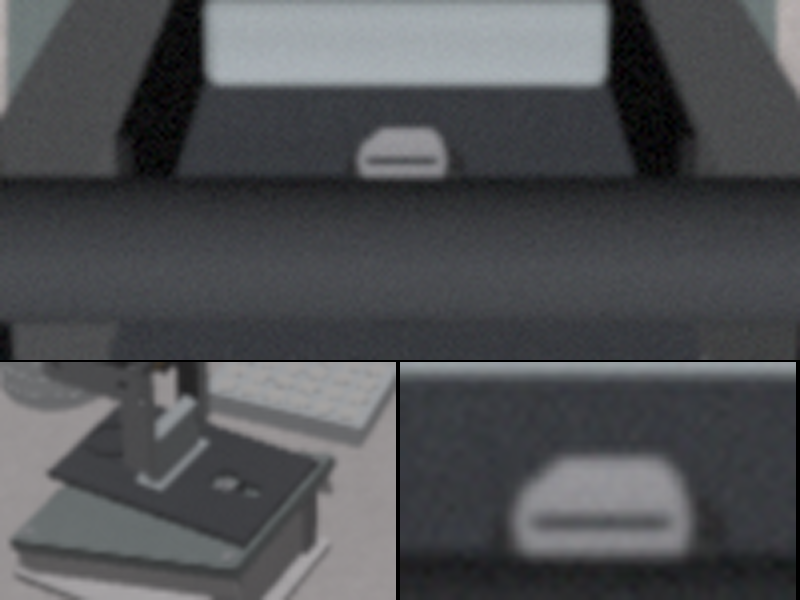

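Picture 6: the head, slot at (402,160), now sits inside the hole laterally with no contact force. The hole needs about 1 mm downhill and 0.5 mm sideways. I'll correct that, then lower while easing downhill so the plate swivels flat.

Request:
arm_command(deltas=[[0,-0.5,-1.2,0],[2,0,-0.3,0],[0,0,0,0]])

```text
clock: 7.25
eef_pos: [603.0, 190.3, 91.1]
orientation: [0.702, -0.085, -0.701, -0.086]
ft_force: [0.5, -0.1, -0.9]
finger_gap: 50.0
```

Request:
arm_command(deltas=[[2,0,-0.3,0],[0,0,0,0]])

```text
clock: 7.42
eef_pos: [603.5, 190.1, 89.2]
orientation: [0.703, -0.085, -0.701, -0.086]
ft_force: [2.2, -0.1, -0.9]
finger_gap: 49.8
```

Request:
arm_command(deltas=[[2,0,-0.3,0],[0,0,0,0]])

```text
clock: 7.58
eef_pos: [603.8, 190.0, 87.1]
orientation: [0.703, -0.085, -0.701, -0.086]
ft_force: [3.3, -0.4, -1.9]
finger_gap: 50.0
```

Request:
arm_command(deltas=[[2,0,-0.4,0],[0,0,0,0]])

```text
clock: 7.75
eef_pos: [603.7, 189.8, 84.9]
orientation: [0.702, -0.086, -0.702, -0.086]
ft_force: [3.1, 0.6, -0.0]
finger_gap: 49.8
```

Request:
arm_command(deltas=[[2,0,-0.4,0],[0,0,0,0]])

```text
clock: 7.92
eef_pos: [603.7, 189.7, 82.7]
orientation: [0.702, -0.086, -0.702, -0.085]
ft_force: [3.6, 0.7, -0.8]
finger_gap: 50.1
```

Request:
arm_command(deltas=[[2,0,-0.4,0],[0,0,0,0]])

```text
clock: 8.08
eef_pos: [603.8, 189.6, 80.6]
orientation: [-0.702, 0.086, 0.702, 0.085]
ft_force: [2.1, -0.9, -0.8]
finger_gap: 49.8
```

Request:
arm_command(deltas=[[2,0,-0.3,0],[0,0,0,0],[2,0,-0.3,0],[0,0,0,0]])

```text
clock: 8.42
eef_pos: [604.2, 189.5, 76.6]
orientation: [-0.702, 0.086, 0.702, 0.085]
ft_force: [1.2, -0.5, -1.4]
finger_gap: 49.9
```

Request:
arm_command(deltas=[[1.5,0,-0.2,0],[0,0,0,0],[1.5,0,-0.2,0],[0,0,0,0]])

```text
clock: 8.75
eef_pos: [604.5, 189.4, 73.6]
orientation: [-0.702, 0.086, 0.702, 0.085]
ft_force: [0.4, -1.1, -1.0]
finger_gap: 50.1
```

Run:
```python
from h import *
st(); w=snap('wrist','w5');b=snap('side','b5'); a=snap('scene','a5')
o=np.zeros((600,800,3),np.uint8)
o[:360,:800]=cv2.resize(w['pixels'][250:340,150:350],None,fx=4,fy=4,interpolation=cv2.INTER_CUBIC)
for i,s in enumerate((b,a)):
    v=proj(s,[580,200,75]).astype(int)
    o[362:600,i*400:i*400+396]=cv2.resize(s['pixels'][v[1]-30:v[1]+30,v[0]-50:v[0]+50],(396,238),interpolation=cv2.INTER_CUBIC)
cv2.imwrite('pics/v5.png',o)
```

```text
t 8.75 p [604.5 189.4  73.6] yawY -103.89 x [-0.001 -0.    -1.   ] F [ 0.4 -1.1 -1. ] M [-0.09 -0.09  0.01] gap 50.1
```

View pics/v5.png

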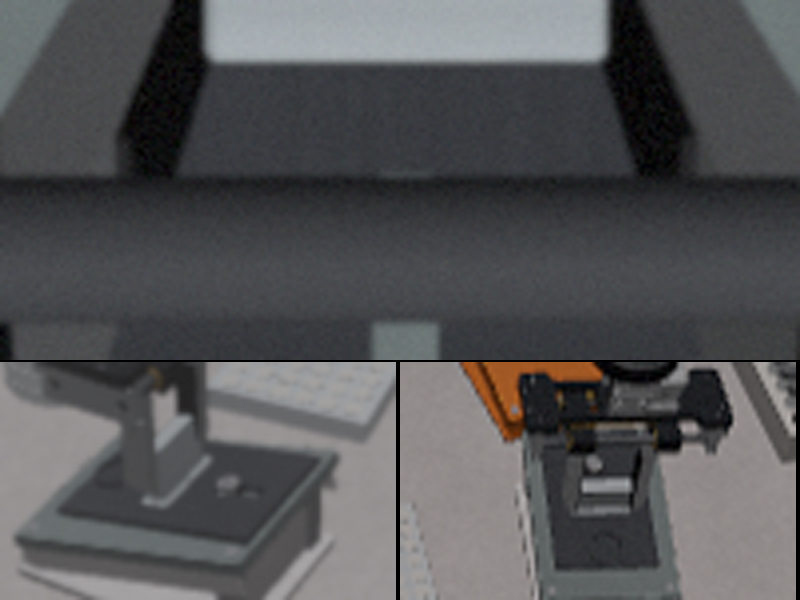

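Picture 7: the plate has swivelled almost flat and the head stands proud through the wide end. Pressing the last ~2.5 mm until there is light contact.

Request:
arm_command(deltas=[[1,0,-0.1,0],[0,0,0,0],[1,0,-0.1,0],[0,0,0,0]])

```text
clock: 9.23
eef_pos: [604.8, 189.5, 71.8]
orientation: [-0.702, 0.086, 0.702, 0.085]
ft_force: [0.8, -0.1, -0.6]
finger_gap: 50.2
```

Request:
arm_command(deltas=[[0.7,0,0,0],[0,0,0,0]])

```text
clock: 9.4
eef_pos: [604.9, 189.5, 71.1]
orientation: [-0.702, 0.086, 0.702, 0.085]
ft_force: [0.1, -0.7, -1.0]
finger_gap: 50.3
```

Request:
arm_command(deltas=[[0.7,0,0,0],[0,0,0,0]])

```text
clock: 9.57
eef_pos: [605.0, 189.5, 70.5]
orientation: [-0.702, 0.086, 0.702, 0.085]
ft_force: [-0.1, -0.5, -0.4]
finger_gap: 49.6
```

Request:
arm_command(deltas=[[0.6,0,0,0],[0,0,0,0]])

```text
clock: 9.73
eef_pos: [605.0, 189.5, 70.4]
orientation: [-0.702, 0.085, 0.702, 0.085]
ft_force: [-1.7, -0.7, 3.6]
finger_gap: 49.7
```

Request:
arm_command(deltas=[[0.6,0,0,0],[0,0,0,0]])

```text
clock: 9.9
eef_pos: [605.0, 189.5, 70.3]
orientation: [-0.702, 0.085, 0.702, 0.086]
ft_force: [-2.1, -1.1, 7.1]
finger_gap: 49.5
```

Request:
arm_command(deltas=[[0.6,0,0,0],[0,0,0,0]])

```text
clock: 10.07
eef_pos: [605.0, 189.5, 70.3]
orientation: [0.702, -0.085, -0.702, -0.086]
ft_force: [-4.4, -1.2, 10.8]
finger_gap: 49.7
```

Contact at 70.4 mm, where flat-on-deck is expected at about 70.9. Now sliding down the slope in small steps and watching the force.

Request:
arm_command(deltas=[[-0.3,0,-1.9,0],[0.5,0,-1.9,0],[0,0,0,0]])

```text
clock: 10.32
eef_pos: [609.2, 188.9, 69.2]
orientation: [0.702, -0.085, -0.702, -0.086]
ft_force: [-1.4, 1.4, 5.7]
finger_gap: 50.0
```

Request:
arm_command(deltas=[[0.5,0,-1.9,0],[0.5,0,-1.9,0],[0,0,0,0]])

```text
clock: 10.57
eef_pos: [613.0, 188.1, 68.2]
orientation: [0.702, -0.085, -0.702, -0.086]
ft_force: [-0.1, 1.0, 6.2]
finger_gap: 49.9
```

Request:
arm_command(deltas=[[0.5,0,-1.9,0],[0.5,0,-1.9,0],[0,0,0,0]])

```text
clock: 10.82
eef_pos: [616.7, 187.2, 67.1]
orientation: [0.702, -0.085, -0.702, -0.086]
ft_force: [-1.4, 1.1, 4.6]
finger_gap: 49.7
```

Request:
arm_command(deltas=[[0.5,0,-1.9,0],[0.5,0,-1.9,0],[0,0,0,0]])

```text
clock: 11.07
eef_pos: [620.5, 186.4, 66.1]
orientation: [0.702, -0.085, -0.702, -0.086]
ft_force: [-1.9, 1.4, 5.5]
finger_gap: 50.4
```

Request:
arm_command(deltas=[[0.5,0,-1.9,0],[0.3,0,-1,0],[0,0,0,0]])

```text
clock: 11.32
eef_pos: [623.1, 185.7, 65.4]
orientation: [0.702, -0.085, -0.702, -0.086]
ft_force: [-2.2, 1.0, 5.8]
finger_gap: 49.6
```

Request:
arm_command(deltas=[[0.3,0,-1,0],[0,0,0,0]])

```text
clock: 11.48
eef_pos: [623.9, 185.6, 65.2]
orientation: [0.702, -0.085, -0.702, -0.086]
ft_force: [-2.6, 1.6, 6.4]
finger_gap: 50.3
```

Request:
arm_command(deltas=[[0.3,0,-1,0],[0,0,0,0]])

```text
clock: 11.65
eef_pos: [624.6, 185.4, 64.9]
orientation: [-0.702, 0.085, 0.702, 0.086]
ft_force: [-3.4, -0.1, 8.5]
finger_gap: 49.7
```

Request:
arm_command(deltas=[[0.3,0,-1,0],[0,0,0,0]])

```text
clock: 11.82
eef_pos: [624.7, 185.4, 64.9]
orientation: [-0.701, 0.085, 0.703, 0.086]
ft_force: [-4.5, 0.4, 10.8]
finger_gap: 49.9
```

Request:
arm_command(deltas=[[-0.3,0,-1,0],[0,0,0,0]])

```text
clock: 11.98
eef_pos: [624.8, 185.4, 64.9]
orientation: [-0.701, 0.085, 0.703, 0.086]
ft_force: [-6.5, 0.8, 9.6]
finger_gap: 49.9
```

Request:
arm_command(deltas=[[0,0,-1,0],[0,0,0,0]])

```text
clock: 12.15
eef_pos: [624.9, 185.4, 64.8]
orientation: [-0.7, 0.085, 0.704, 0.086]
ft_force: [-8.5, 1.6, 11.0]
finger_gap: 49.7
```

Run:
```python
from h import *
st(); w=snap('wrist','w6');b=snap('side','b6'); a=snap('scene','a6')
o=np.zeros((600,800,3),np.uint8)
o[:,:]=cv2.resize(b['pixels'][200:275,190:290],(800,600),interpolation=cv2.INTER_CUBIC)
cv2.imwrite('pics/v6.png',o)
```

```text
t 12.15 p [624.9 185.4  64.8] yawY -103.84 x [-0.005  0.002 -1.   ] F [-8.5  1.6 11. ] M [ 0.27  1.86 -0.01] gap 49.7
```

View pics/v6.png

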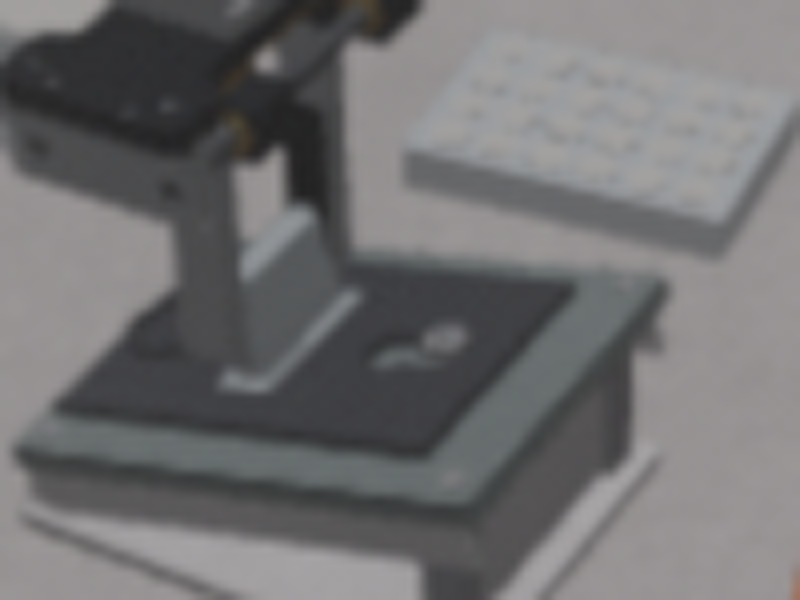

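Picture 8: the plate looks flat on the deck, and the stud head (445,337) is at the far end of the slot from the wide end (395,350). The stop feels firm. Unload, release and lift.

Request:
arm_command(deltas=[[-1.2,0,1.5,0],[0,0,0,0]])

```text
clock: 12.47
eef_pos: [624.9, 185.2, 64.9]
orientation: [-0.701, 0.085, 0.703, 0.086]
ft_force: [-4.8, 0.9, 3.2]
finger_gap: 49.9
```

Request:
arm_command(deltas=[[0,0,0,0],[0,0,0,0],[0,0,0,0],[0,0,0,0],[0,0,0,0]], fingers=60)

```text
clock: 12.88
eef_pos: [626.6, 183.9, 65.4]
orientation: [0.702, -0.086, -0.702, -0.086]
ft_force: [0.8, -0.5, 0.1]
finger_gap: 71.9
```

Request:
arm_command(deltas=[[-20,0,0,0],[-35,0,0,0],[-35,0,0,0],[-20,0,0,0],[0,0,0,0]])

```text
clock: 13.3
eef_pos: [629.9, 184.8, 180.9]
orientation: [0.705, -0.084, -0.699, -0.087]
ft_force: [0.9, -0.1, 0.2]
finger_gap: 72.1
```

Request:
arm_command(deltas=[[0,0,30,0],[0,0,30,0],[0,0,20,0],[0,0,0,0],[0,0,0,0]])

```text
clock: 13.72
eef_pos: [547.6, 203.9, 175.0]
orientation: [-0.702, 0.085, 0.702, 0.085]
ft_force: [0.2, -0.3, 0.0]
finger_gap: 71.9
```

Run:
```python
from h import *
st(); w=snap('wrist','w7')
cv2.imwrite('pics/v7.png',cv2.resize(w['pixels'],None,fx=1.5,fy=1.5,interpolation=cv2.INTER_CUBIC))
```

```text
t 13.72 p [547.6 203.9 175. ] yawY -103.81 x [-0.001 -0.    -1.   ] F [ 0.2 -0.3  0. ] M [ 0.04 -0.03 -0.04] gap 71.9
```

View pics/v7.png

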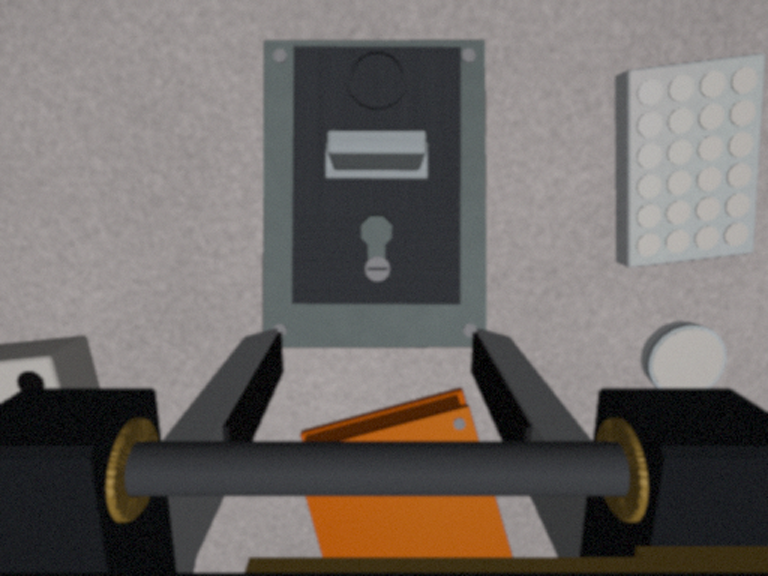

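Picture 9: after release, plate corners are (293,46),(461,46),(461,304),(293,304) on deck corners (263,41),(485,41),(486,347),(263,347). The stud is at (377,269), and everything looks parallel. Numeric check next.

Run:
```python
from h import *
w=load('w7')
g=w['pixels']
pd=np.array([(263,40.5),(485,40.5),(486,347),(263,347)])/1.5
Pd=np.array([(-135,-65,0),(-135,65,0),(45,65,0),(45,-65,0)],float)
f=lambda y:np.concatenate([proj(w,T(y[2],15)@X+[y[0],y[1],y[3]])-u for X,u in zip(Pd,pd)])
q=least_squares(f,[560,201,2.9,70]); print(q.x,q.fun.round(1))
D=T(q.x[2],15);O=np.array([q.x[0],q.x[1],q.x[3]]);c=-w['R'].T@w['t']
def on(u,v,h):
    d=D.T@(w['R'].T@np.array([(u/1.5-w['cx'])/w['fx'],(v/1.5-w['cy'])/w['fy'],1]));a=D.T@(c-O);return (a+d*(h-a[2])/d[2]).round(1)
for p in [(293,46),(461,46),(461,304),(293,304)]: print(on(*p,5))
print('head',on(377,269,12),'hole',on(377,231,5))
```

```text
[558.66467903 202.67984968   2.90137704  66.73481013] [ 0.4  0.1 -0.3 -0.2  0.1 -0.  -0.2  0.1]
[-129.2  -46.8    5. ]
[-129.1   50.2    5. ]
[19.9 49.6  5. ]
[ 19.8 -46.5   5. ]
head [ 0.2  1.6 12. ] hole [-22.    1.6   5. ]
```

```bash
python3 -c "
from h import *
print(manip.hand_in())"
```

```text
the job is handed in; nothing more can be done
None
```

The carrier is locked home on the grey deck, released, and the job is handed in at about 13.7 s of the 58 s allowed.

- **Grip:** the tool can't tilt, so I held the fin across its 50 mm width with 12–15 N instead of on its wide faces as the carrier note says. That let the plate swivel to match the 15° slope as it came down.
- **Fitting:** I found the stud by looking through the keyhole, about 1.6 mm off the slot's middle. I lowered the plate over the head until it was flat, then slid it about 21 mm down the slope until it stopped firmly. The highest wrist force I saw was about 14 N.
- **Last checks (wrist picture after release):** the carrier origin is at deck x ≈ -62.1 mm (target -62). The plate's edges run parallel to the deck within about 0.3°. Its measured size matches a plate lying flat, and the stud is at the slot's closed end. The gripper is clear, and I saw no sign of other items being moved.
- **Disagreements:** the wrist camera read heights about 4 mm low, so I corrected for that. One early picture was taken while the arm was still settling, which put my first hole position about 1.4 mm off. I corrected that before any contact.

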